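# Unlatch the delivery crate's gate and hold it wide open

### The arm

A 7-joint arm with a two-finger parallel gripper is mounted at the origin on a cart in front of the work surface, level with it; the furniture and walls round the work are solid. World frame = base frame: x ahead of the robot, y to its left, z up, the work surface at z = 0. Lengths are in m, angles in rad, forces in N, time in s.
With the tool pointing down it reaches from about 0.4 to 0.85 m from the base axis. Payload 4.4 kg.
Tool frame: the origin (TCP) lies between the finger pads, 19 mm behind the fingertips; this is the grasp point; z points along the fingers, y is the direction in which the jaws open and shut (so a half turn about z gives the same grasp; the last joint's range is limited). The gripper opens to 94 mm and grips with 3 to 60 N. Pads are 16 mm wide; open, the fingers measure 119 mm over their backs; the gripper's body (75 mm by 177 mm) begins 78 mm behind the grasp point.
Start: joints at [-1.286, 0.628, 0.038, 1.517, -0.027, 0.996, -0.02], TCP at [0.223, 0.61, 0.224] pointing down, gripper open.
Joint ranges: [-3.06, 3.06], [-0.37, 2.12], [-1.25, 1.32], [0.18, 2.47], [-1.1, 4.24], [0.23, 1.98], [-2.94, 2.94]. Speed limits (rad/s): [2.57, 2.57, 3.14, 3.14, 3.14, 3.14, 3.14].

### API

Orientations are given as [roll, pitch, yaw] about the fixed x, y, z axes, in that order (R = Rz(yaw) Ry(pitch) Rx(roll)).
In Python, from plant import manip gives the robot as it stands.
- The arm moves only by the tool arm_command, never from a script. Its argument "rows" is one flat list of numbers, 5 for each row, row after row: the shift along the tool's x, y, z scaled (see below), then the turn about the tool's z scaled (see below), then the closure in counts, from 0 (fully open) to 255 (shut). In form: [dx, dy, dz, spin, gripper, dx, dy, dz, spin, gripper, ...]. A call has 1 to 10 rows; each row is the pose to reach, as a shift and turn from the pose commanded when the call began, along the tool's axes at that moment; what a row does not reach only later rows make up. The controller multiplies each number of a shift by 200 mm and each number of a turn by 120 degrees. A row lasts 1/12 s, in which the tool goes at most 41.7 mm and 7.16 degrees, less where a joint would pass 70% of its speed; a pose out of reach is approached as far as the arm can. A call with a number of a shift or a turn outside -1 to 1 is refused whole. A call with a gripper value outside its range is refused whole. The fingers move at their own pace and stop on an object; "force" is the grip in N (left out, the last holds). Time passes only in rows, so rows that repeat a pose let the fingers close. It gives the time, the measured TCP pose, the force and the opening at its end, in the units of the state.
- manip.read_state(): the state, without advancing time (a new reading comes with each control period).
- manip.capture(name): name is "scene" or "top" or "wrist"; returns a dict with "image" (420x560x3 uint8, red, green, blue), "K" (3x3 intrinsics, pixels), "cam_to_world" (4x4, takes a point from camera to world coordinates); the wrist camera has in their place "mount" (4x4, takes a point from camera to tool coordinates, whose origin is the TCP and whose axes are the flange's). Camera axes: x right, y down, z forward; pixel columns grow to the right and rows downward; lengths in m; the calibration is good to about 2 mm. The wrist camera is an equidistant fisheye: a pixel r from the principal point sees the ray r / f radians off the axis. A picture is of the moment at which its call begins: read the wrist's pose just before it. There is no depth.
- manip.sign_off(): hands the job in, once; it reports no verdict.
The state is a dict: "time_s": time; "qpos": joint angles; "qvel": joint speeds; "effort": joint torques, N m; "tcp_pos": TCP position; "orientation": TCP orientation; "contact_force": force on the tool from outside, world axes, zero at the start; "moment": the same for the moment, N m; "finger_gap": finger opening in m.
Only numpy, scipy, OpenCV 4.12 (cv2) and the standard library are available. Lean on these libraries where they do the work, as an engineer would, in place of code of your own. Each camera call takes 0.05 s, during which the arm holds its last target.

### The job

I need to get at the jars in the wooden delivery crate: lift the keeper loop with the yellow grip up off its two pegs and set it down on the table (don't drop it), then squeeze the red catch fully in, and only after that the blue one. Then swing the gate out by its black grip, past its detent, and finish while still holding it wide open with the gripper, at least 75 degrees. Leave everything else where it stands.

Things in the scene. Friction and masses are not known exactly. Their poses are not given: they have to be found in the camera images.
- crate: Slatted wooden crate, 253 x 150 mm, fixed to the table. Origin: foot of the gate's upright hinge pin, on the table. In its own axes it reaches x -235 to +18, y -144 to +8 mm, z up; the gate closes its +y side. A flat rail along the gate's inner side (y -68 to -12, top at z 125 mm) carries both catches and a peg; elsewhere the crate is open at the top
- gate_hinge (a point): Point on the gate's upright hinge axis, 125 mm above the table; axes are the crate's. The closed gate lies along -x from here, 218 mm long, 14 mm thick, 16 to 125 mm above the table, and swings outward over the table to the +y side; keep that sweep free
- gate_angle (a joint): Opening angle of the gate, rad: 0 closed, 1.6 its stop; it opens clockwise seen from above. The keeper loop and each catch block it. A spring always pulls it shut (about 0.5 to 1.2 N at the grip); between 0.25 and 0.95 rad a sprung plunger makes a detent (about 2 N more up to 0.6 rad, then it snaps on). Let go beyond the detent the gate falls back to about 0.93 rad. 75 degrees = 1.31 rad
- gate: The gate, hinged to the crate; origin at the foot of the hinge pin; x along the gate towards the hinge, y across it (outward when closed), z up; it turns with the gate. On its top, centred 200 mm from the hinge axis, stands the black grip: 26 mm along the gate, 12 mm across it, from 125 to 171 mm above the table
- gate_handle (a point): Middle of the black grip, 155 mm above the table, axes as gate: pinch here from above, across the gate (along y)
- red_grip (a point): Point midway between the two upright tabs of the red catch, 157 mm above the table; axes are the crate's. Tabs: tops at 170 mm, 8 mm thick, 18 mm wide, 50 mm over their outer faces along x. Pinch them together along x: each moves 10 mm inward, always both together, to 30 mm over all. It stands 42 mm inside the gate's plane, 40 or 142 mm from the hinge; it may have swapped places with the blue one
- blue_grip (a point): The same point on the blue catch, which is otherwise identical to the red one
- red_catch (a joint): Travel of each red tab, m: 0 as found (hooked), 0.010 fully squeezed; free of the gate from about 0.007. Moving it takes about 3 N and it stays where it is left
- blue_catch (a joint): The same for the blue catch
- keeper: Loose keeper loop, about 60 g: steel wire ring 25 (x) by 53 mm (y), 6 mm thick, under a wire bow with an upright yellow grip, 59 mm high. At the start the ring lies on rail and gate top, 125 mm up, round two pegs 28 mm apart (along y), 14 mm high: lift it 20 mm straight up to clear them. Stands stably on its ring. Origin: centre of the ring's underside; axes the crate's at the start
- keeper_grip (a point): Grip point in the yellow grip, 46 mm above the loop's underside. The grip is 22 mm along x, 12 mm along y, from 21 to 59 mm above the underside: pinch it from above along y (along x the catches' tabs are in the way, 25 mm to either side)
- jam_jar: Jar with green lid standing in the crate, 62 mm wide, 86 mm high; origin under its centre. Leave alone
- tomato_tin: Red tin standing in the crate, 57 mm wide, 72 mm high; origin under its centre. Leave alone
- spice_jar: Small jar with yellow cap on the table, 42 mm wide, 96 mm high; origin under its centre. Leave alone
- price_card: Price card in a wooden foot on the table, 28 x 58 x 82 mm; origin under its centre. Leave alone
- call_bell: Counter bell on the raised rear part of the table, 76 mm wide; origin under its centre. Leave alone
- tongs_0: Bread tongs lying on the raised rear part of the table, 212 mm long; origin under the middle. Leave alone
Mind the look-alikes: they are no part of the job. What is shaped like the keeper but green or turquoise is not meant.

How it is judged:
On the way, in this order (a step that is already met when the one before it is completed fails the run):
1. the keeper loop is off its pegs and stands or lies released on the table (height (world z) of keeper below 0.09 m and contact force between the fingers and keeper below 0.1 N and contact force between keeper and crate below 0.1 N and linear speed of keeper below 0.05 m/s), for 0.2 s.
2. the red catch is squeezed in (value of joint red_catch above 0.008 m), for 0.1 s.
3. the blue catch is squeezed in (value of joint blue_catch above 0.008 m), for 0.1 s.
4. the gate is swung past its detent, in the gripper (value of joint gate_angle above 0.95 rad and contact force between the fingers and gate above 0.5 N), for 0.1 s.
At the end, for the whole second after the job is handed in: The gripper still holds the gate at its black grip (contact over 0.5 N, tool centre within 45 mm of the grip point), at rest, more than 1.25 rad open; both catches remain squeezed in (over 7 mm); the keeper loop rests on the table, released, off the crate (all of step 1 and value of joint gate_angle above 1.25 rad and velocity of joint gate_angle between -0.1 and 0.1 rad/s and contact force between the fingers and gate above 0.5 N and distance between the grasp point and gate_handle below 0.045 m and contact force between keeper and gate below 0.1 N and value of joint each of red_catch, blue_catch above 0.007 m); the arm keeps its last pose, push and grip.
It fails at once if the blue catch squeezed before the red one is in (value of joint blue_catch above 0.005 m and value of joint red_catch below 0.006 m).
It fails at once if the keeper loop dropped (falling freely by more than about 5 cm) (contact force between the fingers and keeper below 0.05 N and linear speed of keeper above 1 m/s).
It fails at once if a bystander (jar or tin in the crate, spice jar, price card, bell, tongs) shifted by more than 30 mm (distance of any of jam_jar, tomato_tin, spice_jar, price_card, call_bell, tongs_0 from where it was at the start of the episode above 0.03 m).
It also fails if it takes over 72 s, if anything falls off the work surface, if the arm or the gripper's body presses on something with over 40 N, if the wrist force passes 120 N, or if a joint passes its speed limit or range.

## Working session

There is one attempt and no reset: what is moved stays moved. The work goes in short steps, Python scripts to look and compute and a tool call to move; the robot and the scene stay as the last step left them, time stands still between calls to the robot, and variables do not carry over. Pictures are saved under pics/ and viewed, and the job is handed in when it is done.

Besides the shell and the picture viewer there is one more tool, called in YAML: its name, and indented under it one key for each argument. arm_command: Moves the arm, as the interface text tells. Shifts and turns lie within -1 to 1; 1 stands for 200 mm of shift or 120 degrees of turn. Its arguments: {"type":"object","properties":{"rows":{"type":"array","items":{"type":"number"}},"force":{"type":"number"}},"required":["rows"]}

```bash
mkdir -p pics; ls; python3 - <<'E'
from plant import manip
import cv2
print(manip.read_state())
for n in ("scene","top","wrist"):
    c=manip.capture(n); cv2.imwrite(f"pics/{n}0.png",c["image"][:,:,::-1]); print(n,c["K"].round(1).tolist(),(c.get("cam_to_world") if "cam_to_world" in c else c["mount"]).round(4).tolist())
E
```

```text
pics
{'time_s': 0.0, 'qpos': array([-1.28579387,  0.62930148,  0.03842813,  1.51837316, -0.02696365,
        0.99626623, -0.01997806]), 'qvel': array([-0.00182982,  0.00078663, -0.00097038,  0.00258686, -0.00055426,
       -0.00066887, -0.00048127]), 'effort': array([ 9.06659034e-05, -5.49731255e+01,  1.14339877e+00, -1.86639529e+01,
       -5.23471506e-02,  2.35251349e-02,  1.47417936e-04]), 'tcp_pos': array([0.22313382, 0.60983522, 0.22338112]), 'orientation': array([-3.13976259e+00,  4.40650366e-05,  2.79084303e+00]), 'contact_force': array([-0.0320999 ,  0.94783232, -0.14510753]), 'moment': array([0.03845342, 0.03420247, 0.04027071]), 'finger_gap': 0.09442595590629445}
scene [[438.0, 0.0, 283.1], [0.0, 438.0, 207.7], [0.0, 0.0, 1.0]] [[0.88, -0.2207, 0.4206, 0.1313], [-0.475, -0.3937, 0.787, -0.9901], [-0.0081, -0.8923, -0.4513, 0.6117], [0.0, 0.0, 0.0, 1.0]]
top [[503.3, 0.0, 280.6], [0.0, 503.3, 215.3], [0.0, 0.0, 1.0]] [[0.0181, -0.9974, 0.0699, 0.5044], [-0.9996, -0.0195, -0.0193, -0.1003], [0.0206, -0.0695, -0.9974, 1.4592], [0.0, 0.0, 0.0, 1.0]]
wrist [[325.2, 0.0, 279.9], [0.0, 325.2, 213.5], [0.0, 0.0, 1.0]] [[-0.0001, -0.9601, -0.2796, 0.0818], [1.0, -0.0001, -0.0001, 0.0013], [0.0001, -0.2796, 0.9601, -0.1607], [0.0, 0.0, 0.0, 1.0]]
```

View pics/scene0.png

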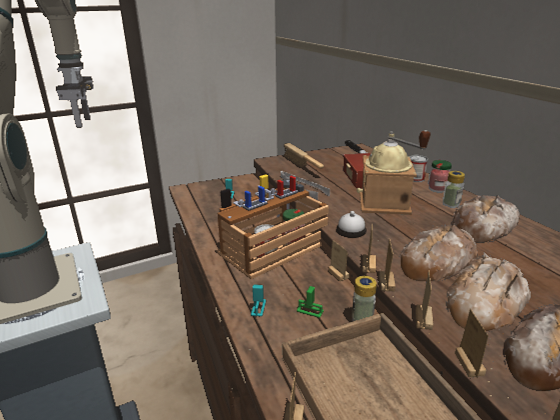

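View pics/top0.png

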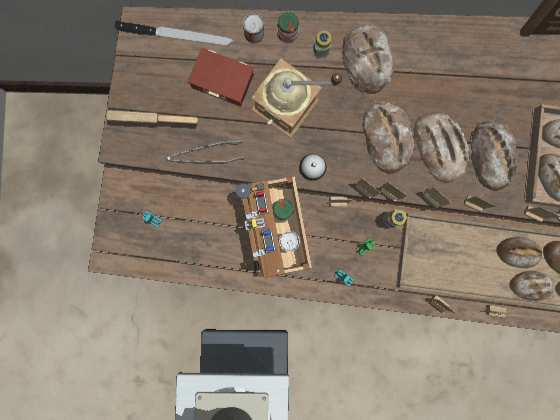

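View pics/wrist0.png

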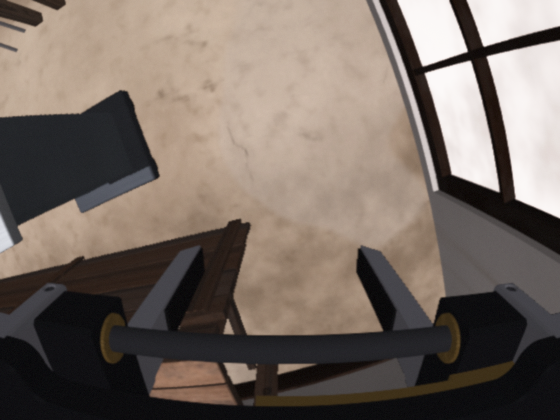

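```bash
python3 - <<'E'
import cv2
i=cv2.imread("pics/top0.png")[170:285,190:330]; cv2.imwrite("pics/topcrop.png",cv2.resize(i,None,fx=5,fy=5,interpolation=cv2.INTER_CUBIC))
i=cv2.imread("pics/scene0.png")[165:280,205:345]; cv2.imwrite("pics/scenecrop.png",cv2.resize(i,None,fx=5,fy=5,interpolation=cv2.INTER_CUBIC))
E
```

```text
(no output)
```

View pics/topcrop.png

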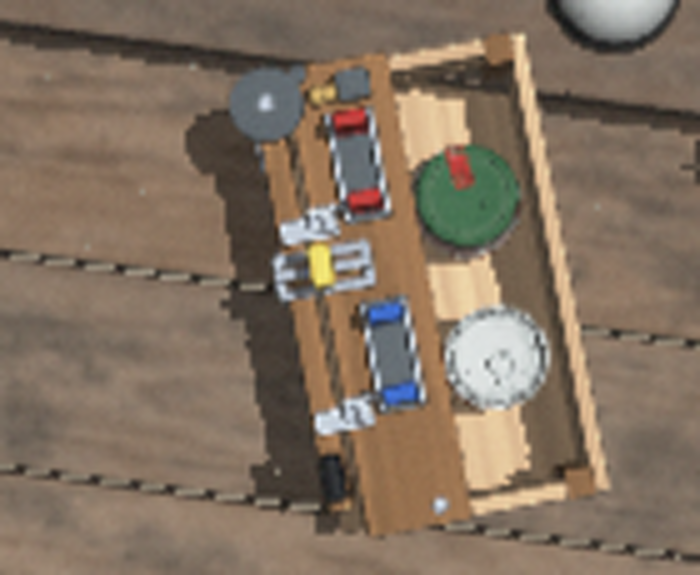

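View pics/scenecrop.png

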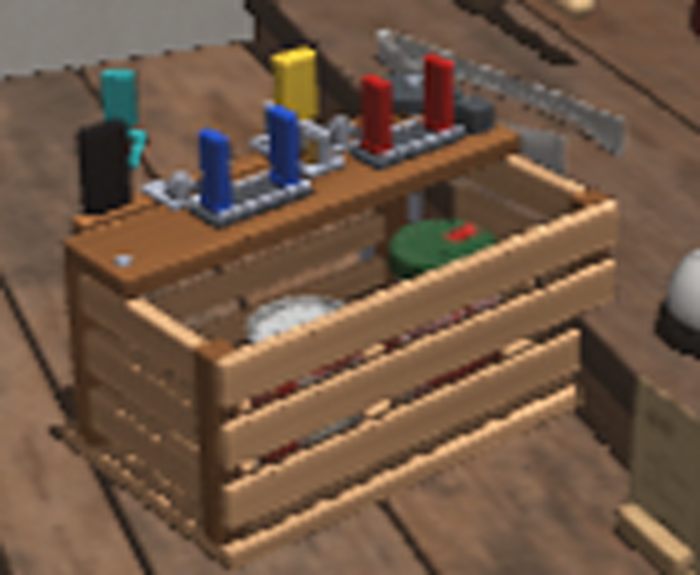

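```bash
cat > h.py <<'E'
import numpy as np, cv2
from scipy.optimize import least_squares
from scipy.spatial.transform import Rotation as R
CAM={}
def proj(K,T,P):
    p=(np.asarray(P,float)-T[:3,3])@T[:3,:3]; return p[:,:2]/p[:,2:]*[K[0,0],K[1,1]]+[K[0,2],K[1,2]]
def w(pose,P):
    x,y,a=pose; c,s=np.cos(a),np.sin(a); P=np.asarray(P,float)
    return np.c_[x+c*P[:,0]-s*P[:,1],y+s*P[:,0]+c*P[:,1],P[:,2]]
E
python3 - <<'E'
from h import *
from plant import manip
ct=manip.capture("top"); cs=manip.capture("scene")
np.savez("cams.npz",Kt=ct["K"],Tt=ct["cam_to_world"],Ks=cs["K"],Ts=cs["cam_to_world"])
P=[(-19,-42,170),(-61,-42,170),(-121,-42,170),(-163,-42,170),(-200,0,171)]
P=np.array(P)/1000
t=np.array([(350,122),(365,200),(385,313),(402,392),(331,478)])/5+[190-.4,170-.4]
s=np.array([(438,60),(376,80),(281,110),(213,135),(104,127)])/5+[205-.4,165-.4]
f=lambda q:np.r_[(proj(ct["K"],ct["cam_to_world"],w(q,P))-t).ravel(),(proj(cs["K"],cs["cam_to_world"],w(q,P))-s).ravel()]
r=least_squares(f,[.6,0.,.2]); print(r.x,f(r.x).reshape(2,-1,2).round(1).tolist())
q=r.x
f2=lambda k:np.r_[(proj(ct["K"],ct["cam_to_world"],w(q,[[k[0],k[1],.184]]))-(np.array([(321,262)])/5+[189.6,169.6])).ravel(),(proj(cs["K"],cs["cam_to_world"],w(q,[[k[0],k[1],.184]]))-(np.array([(295,52)])/5+[204.6,164.6])).ravel()]
k=least_squares(f2,[-.09,-.01]);print(k.x,k.fun)
np.save("q.npy",q)
for n,p in dict(keeper=[*k.x,.171],red=(-.04,-.042,.157),blue=(-.142,-.042,.157),handle=(-.2,0,.155)).items(): print(n,w(q,[p]).round(4))
E
```

```text
[ 0.66063796 -0.0257509   0.20107966] [[[0.1, -0.7], [0.1, -0.3], [0.3, 0.1], [-0.2, 0.4], [0.4, 0.6]], [[0.0, -0.5], [-0.0, -0.4], [0.3, -0.1], [0.0, -0.4], [-0.6, -0.5]]]
[-0.09035433 -0.01389736] [-0.04489164  0.19616453  0.19237483 -0.12970264]
keeper [[ 0.5749 -0.0574  0.171 ]]
red [[ 0.6298 -0.0749  0.157 ]]
blue [[ 0.5299 -0.0953  0.157 ]]
handle [[ 0.4647 -0.0657  0.155 ]]
```

```bash
python3 - <<'E'
from h import *
c=np.load("cams.npz");K,T=c["Kt"],c["Tt"]
for n,u in dict(decoyL=(151,219),edgeL=(90,270),edgeM=(200,278),edgeM2=(160,275),step=(200,170),decoyR=(344,277),green=(366,246),steplow=(110,163)).items():
    d=T[:3,:3]@np.array([(u[0]-K[0,2])/K[0,0],(u[1]-K[1,2])/K[1,1],1]); print(n,(T[:3,3]-d*T[2,3]/d[2]).round(3))
p=proj(K,T,[[.46,.2,0]]);print(p)
q=np.load("q.npy")
print(w(q,[(-.091,-.014,.171)]))
E
```

```text
decoyL [0.589 0.246 0.   ]
edgeL [0.439 0.414 0.   ]
edgeM [0.422 0.1   0.   ]
edgeM2 [0.428 0.214 0.   ]
step [0.734 0.109 0.   ]
decoyR [ 0.432 -0.315  0.   ]
green [ 0.522 -0.378  0.   ]
steplow [0.749 0.37  0.   ]
[[165.32989769 263.95909084]]
[[ 0.57426765 -0.05764401  0.171     ]]
```

```bash
cat >> h.py <<'E'
def rel(tgt,yaw=None,st=None):
    from plant import manip
    st=st or manip.read_state()
    Rm=R.from_euler('xyz',st["orientation"]).as_matrix()
    d=Rm.T@(np.array(tgt)-st["tcp_pos"])/.2
    cy=np.arctan2(Rm[1,0],Rm[0,0]); sp=0
    if yaw is not None: sp=-((yaw-cy+np.pi)%(2*np.pi)-np.pi)*180/np.pi/120
    print("t",round(st["time_s"],2),"tcp",st["tcp_pos"].round(4),"yaw",round(cy,4),"q7",st["qpos"][6].round(2),"F",st["contact_force"].round(1),"gap",round(st["finger_gap"],4)); print("row",d.round(4),"spin",round(sp,4))
    return d,sp
E
python3 - <<'E'
from h import *
rel([.574,-.058,.26],.201+np.pi)
E
```

```text
t 0.25 tcp [0.2233 0.6102 0.2238] yaw 2.7908 q7 -0.02 F [-0.4  0.3 -0.5] gap 0.094
row [-2.795  -2.5348 -0.1787] spin -0.2635
```

arm_command:
  rows: [-0.95,-0.86,-0.18,-0.2635,0,-0.95,-0.86,-0.18,-0.2635,0,-0.95,-0.86,-0.18,-0.2635,0,-0.95,-0.86,-0.18,-0.2635,0,-0.95,-0.86,-0.18,-0.2635,0,-0.95,-0.86,-0.18,-0.2635,0,-0.95,-0.86,-0.18,-0.2635,0]
  force: 15

```text
time_s: 0.83
tcp_pos: [0.347, 0.3766, 0.2611]
orientation: [-3.137, 0.002, -2.95]
contact_force: [0.4, -0.7, -0.7]
finger_gap: 0.0937
```

```bash
python3 - <<'E'
from h import *
rel([.574,-.058,.26],.201+np.pi)
E
```

```text
t 0.83 tcp [0.347  0.3766 0.2611] yaw -2.9495 q7 0.83 F [ 0.4 -0.7 -0.7] gap 0.0937
row [-0.6994 -2.3496  0.0164] spin -0.0043
```

arm_command:
  rows: [-0.31,-1,0,0,0,-0.31,-1,0,0,0,-0.31,-1,0,0,0,-0.31,-1,0,0,0,-0.31,-1,0,0,0,-0.31,-1,0,0,0]

```text
time_s: 1.33
tcp_pos: [0.4474, 0.1915, 0.2604]
orientation: [-3.137, 0.002, -2.953]
contact_force: [0.6, 0.4, -0.7]
finger_gap: 0.0942
```

arm_command:
  rows: [-0.31,-1,0,0,30,-0.31,-1,0,0,60,-0.31,-1,0,0,80,-0.31,-1,0,0,100,-0.31,-1,0,0,100,-0.31,-1,0,0,100]

```text
time_s: 1.83
tcp_pos: [0.5474, 0.0072, 0.2602]
orientation: [-3.136, 0.002, -2.952]
contact_force: [0.5, -0.6, -0.4]
finger_gap: 0.0585
```

```bash
python3 - <<'E'
from h import *
rel([.574,-.058,.26],.201+np.pi)
from plant import manip
c=manip.capture("wrist");cv2.imwrite("pics/w1.png",c["image"][:,:,::-1])
E
```

```text
t 1.83 tcp [0.5474 0.0072 0.2602] yaw -2.9521 q7 1.69 F [ 0.5 -0.6 -0.4] gap 0.0585
row [-0.0692 -0.3451  0.0031] spin -0.0055
```

View pics/w1.png

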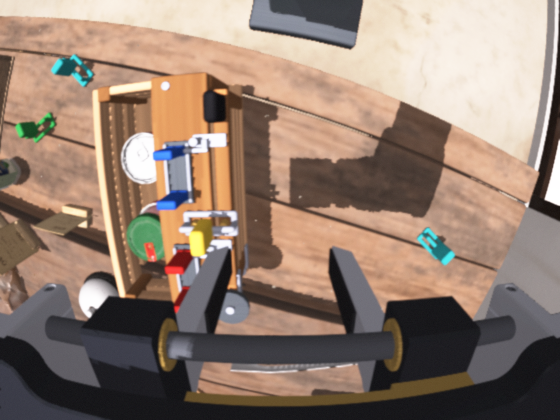

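arm_command:
  rows: [-0.069,-0.345,0,-0.0055,100,-0.069,-0.345,0,-0.0055,100,-0.069,-0.345,0,-0.0055,100,-0.069,-0.345,0,-0.0055,100]

```text
time_s: 2.22
tcp_pos: [0.5713, -0.0485, 0.2599]
orientation: [3.141, -0.001, -2.931]
contact_force: [-0.3, 0.8, 0.4]
finger_gap: 0.0576
```

```bash
cat >> h.py <<'E'
def wproj(c,st,P):
    Rm=R.from_euler('xyz',st["orientation"]).as_matrix(); M=c["mount"]
    p=(np.asarray(P,float)-st["tcp_pos"])@Rm; p=(p-M[:3,3])@M[:3,:3]
    rho=np.hypot(p[:,0],p[:,1]); th=np.arctan2(rho,p[:,2]); K=c["K"]
    return np.c_[K[0,2]+K[0,0]*th*p[:,0]/rho,K[1,2]+K[1,1]*th*p[:,1]/rho]
E
python3 - <<'E'
from h import *
from plant import manip
st=manip.read_state()
rel([.574,-.058,.171],.201+np.pi)
c=manip.capture("wrist");im=c["image"][:,:,::-1].copy()
q=np.load("q.npy")
P=w(q,[(-.091,-.014,.184),(-.200,0,.171),(-.121,-.042,.17),(-.163,-.042,.17),(-.061,-.042,.17)])
for p in wproj(c,st,P): cv2.circle(im,tuple(int(round(v)) for v in p),2,(255,0,255),-1)
cv2.imwrite("pics/w2.png",cv2.resize(im[60:360,130:430],None,fx=2,fy=2,interpolation=cv2.INTER_CUBIC))
E
```

```text
t 2.22 tcp [ 0.5713 -0.0485  0.2599] yaw -2.9311 q7 1.82 F [-0.3  0.8  0.4] gap 0.0576
row [-0.0036 -0.0494  0.4444] spin 0.0046
```

View pics/w2.png

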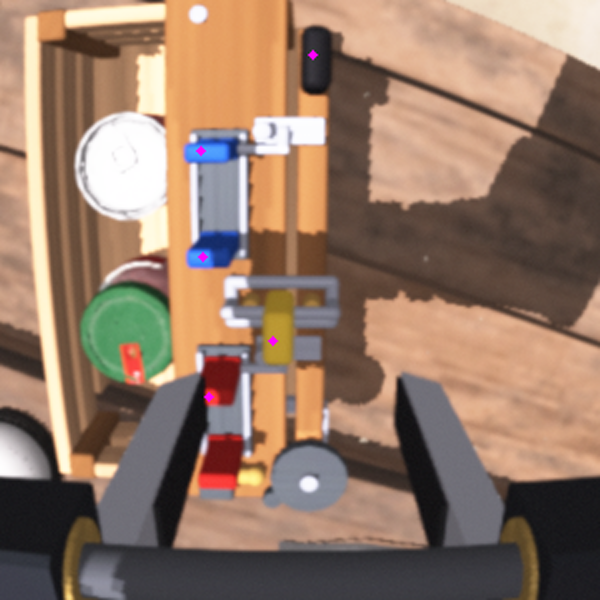

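arm_command:
  rows: [0,0,0,0,100,0,0,0,0,100]

```text
time_s: 2.43
tcp_pos: [0.571, -0.0461, 0.2603]
orientation: [3.14, -0.0, -2.926]
contact_force: [-0.2, 0.2, -0.2]
finger_gap: 0.0572
```

```bash
python3 - <<'E'
from h import *
from plant import manip
st=manip.read_state()
rel([.574,-.058,.171],.201+np.pi)
c=manip.capture("wrist");im=c["image"][:,:,::-1].copy()
q=np.load("q.npy")
P=w(q,[(-.102,-.014,.184),(-.080,-.014,.184),(-.200,0,.171),(-.121,-.042,.17),(-.163,-.042,.17),(-.061,-.042,.17)])
for p in wproj(c,st,P): cv2.circle(im,tuple(int(round(v)) for v in p),1,(255,0,255),-1)
cv2.imwrite("pics/w3.png",cv2.resize(im[60:260,180:380],None,fx=3,fy=3,interpolation=cv2.INTER_CUBIC))
E
```

```text
t 2.43 tcp [ 0.571  -0.0461  0.2603] yaw -2.926 q7 1.82 F [-0.2  0.2 -0.2] gap 0.0572
row [-0.0022 -0.0621  0.4464] spin 0.007
```

View pics/w3.png

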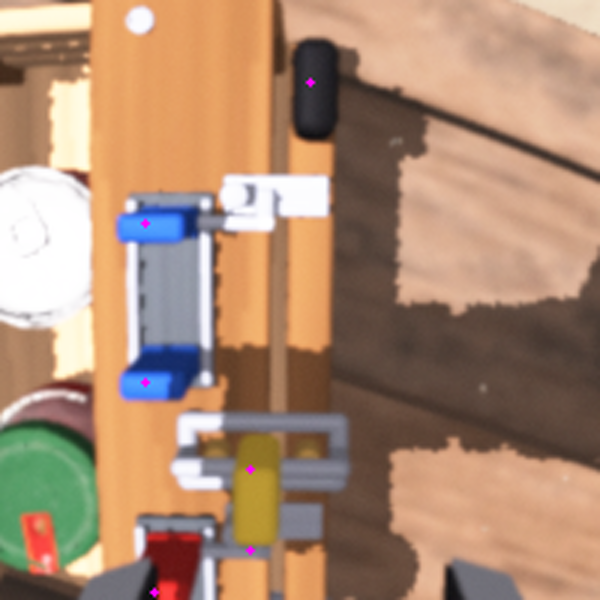

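arm_command:
  rows: [-0.002,-0.059,0,0.007,100,-0.002,-0.059,0,0.007,100,-0.002,-0.059,0,0.007,100,-0.002,-0.059,0,0.007,100]

```text
time_s: 2.82
tcp_pos: [0.5742, -0.06, 0.2602]
orientation: [3.141, -0.0, -2.944]
contact_force: [0.4, 1.0, -0.2]
finger_gap: 0.0573
```

```bash
python3 - <<'E'
from h import *
rel([.574,-.057,.171],.201+np.pi)
E
```

```text
t 2.82 tcp [ 0.5742 -0.06    0.2602] yaw -2.9442 q7 1.83 F [ 0.4  1.  -0.2] gap 0.0573
row [-0.002   0.0151  0.4462] spin -0.0017
```

arm_command:
  rows: [-0.002,0.01,0.15,0,100,-0.002,0.01,0.25,0,100,-0.002,0.01,0.25,0,100,-0.002,0.01,0.25,0,100]

```text
time_s: 3.15
tcp_pos: [0.5736, -0.0577, 0.2097]
orientation: [3.141, -0.002, -2.944]
contact_force: [-0.2, -0.8, 0.7]
finger_gap: 0.0572
```

```bash
python3 - <<'E'
from h import *
rel([.574,-.057,.171],.201+np.pi)
E
```

```text
t 3.15 tcp [ 0.5736 -0.0577  0.2097] yaw -2.9435 q7 1.82 F [-0.2 -0.8  0.7] gap 0.0572
row [-0.0028  0.0027  0.1937] spin -0.0014
```

arm_command:
  rows: [-0.002,0.003,0.1,0,100,-0.002,0.003,0.19,0,100,-0.002,0.003,0.19,0,100,-0.002,0.003,0.19,0,220,-0.002,0.003,0.19,0,240,-0.002,0.003,0.19,0,240,-0.002,0.003,0.19,0,240,-0.002,0.003,0.19,0,240]
  force: 20

```text
time_s: 3.82
tcp_pos: [0.575, -0.0572, 0.1732]
orientation: [-3.141, 0.001, -2.944]
contact_force: [-0.4, 0.9, 0.0]
finger_gap: 0.0269
```

```bash
python3 - <<'E'
from h import *
from plant import manip
rel([.574,-.057,.25],.201+np.pi)
c=manip.capture("scene");cv2.imwrite("pics/s4.png",cv2.resize(c["image"][100:300,160:360,::-1],None,fx=3,fy=3))
E
```

```text
t 3.82 tcp [ 0.575  -0.0572  0.1732] yaw -2.9437 q7 1.82 F [-0.4  0.9  0. ] gap 0.0269
row [ 0.0043  0.0019 -0.3842] spin -0.0015
```

View pics/s4.png

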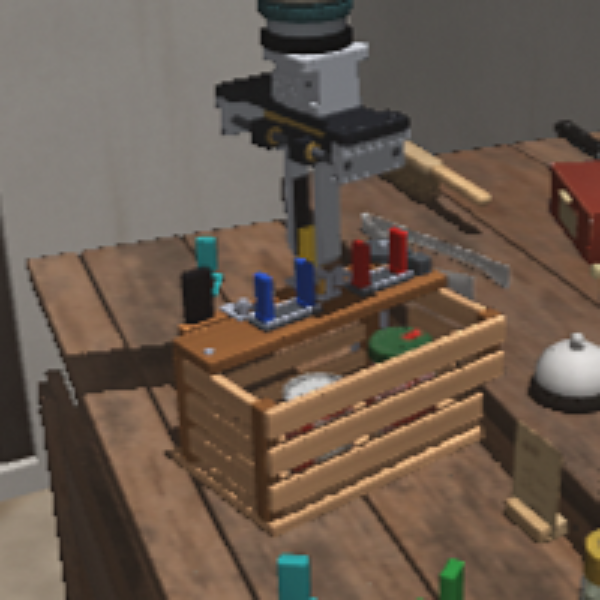

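Fingers straddle the yellow grip (scene pixel ~(262,180)); still closing.

arm_command:
  rows: [0,0,0,0,240,0,0,0,0,240,0,0,0,0,240,0,0,0,0,240,0,0,0,0,240]
  force: 20

```text
time_s: 4.28
tcp_pos: [0.5746, -0.0572, 0.1725]
orientation: [-3.142, 0.0, -2.944]
contact_force: [-0.3, 0.4, 2.8]
finger_gap: 0.0117
```

arm_command:
  rows: [0,0,-0.05,0,240,0,0,-0.15,0,240,0,0,-0.25,0,240,0,0,-0.4,0,240,0,0,-0.5,0,240,0,0,-0.5,0,240]

```text
time_s: 4.78
tcp_pos: [0.5771, -0.0574, 0.2771]
orientation: [-3.139, 0.008, -2.944]
contact_force: [0.8, 0.3, 0.4]
finger_gap: 0.0119
```

```bash
python3 - <<'E'
from h import *
from plant import manip
rel([.48,.21,.27],.201+np.pi)
c=manip.capture("scene");cv2.imwrite("pics/s5.png",cv2.resize(c["image"][100:300,160:360,::-1],None,fx=3,fy=3))
E
```

```text
t 4.78 tcp [ 0.5771 -0.0574  0.2771] yaw -2.9438 q7 1.82 F [0.8 0.3 0.4] gap 0.0119
row [0.2137 1.4067 0.0306] spin -0.0015
```

View pics/s5.png

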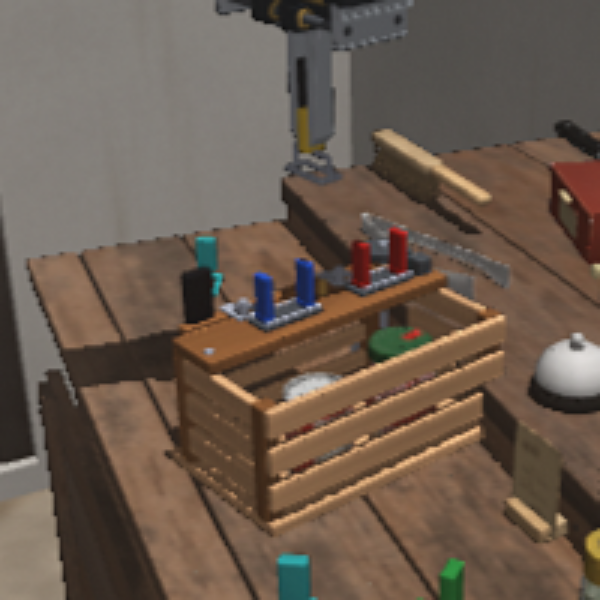

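arm_command:
  rows: [0.03,0.2,0,0,240,0.06,0.4,0,0,240,0.09,0.6,0,0,240,0.12,0.8,0,0,240,0.14,0.95,0,0,240,0.14,0.95,0,0,240]

```text
time_s: 5.33
tcp_pos: [0.5059, 0.1314, 0.2711]
orientation: [3.137, -0.003, -2.933]
contact_force: [-0.6, 0.1, -1.1]
finger_gap: 0.0118
```

```bash
python3 - <<'E'
from h import *
rel([.48,.21,.15],.201+np.pi)
E
```

```text
t 5.33 tcp [0.5059 0.1314 0.2711] yaw -2.9329 q7 1.46 F [-0.6  0.1 -1.1] gap 0.0118
row [0.0433 0.4085 0.6073] spin 0.0037
```

arm_command:
  rows: [0.02,0.2,0,0,240,0.045,0.35,0.1,0,240,0.045,0.4,0.25,0,240,0.045,0.4,0.4,0,240,0.045,0.4,0.55,0,240,0.045,0.4,0.6,0,240,0.045,0.4,0.6,0,240,0.045,0.4,0.6,0,240]

```text
time_s: 6.0
tcp_pos: [0.4852, 0.1997, 0.1521]
orientation: [-3.141, -0.001, -2.944]
contact_force: [1.0, 0.2, -0.8]
finger_gap: 0.012
```

```bash
python3 - <<'E'
from h import *
from plant import manip
rel([.48,.21,.049],.201+np.pi)
c=manip.capture("top");cv2.imwrite("pics/t6.png",cv2.resize(c["image"][150:300,80:280,::-1],None,fx=3,fy=3))
E
```

```text
t 6.0 tcp [0.4852 0.1997 0.1521] yaw -2.9444 q7 1.29 F [ 1.   0.2 -0.8] gap 0.012
row [0.015  0.0556 0.5157] spin -0.0018
```

View pics/t6.png

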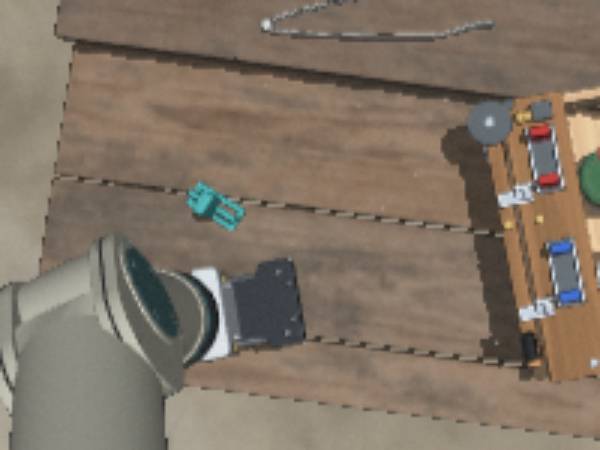

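arm_command:
  rows: [0.015,0.05,0.1,0,240,0.015,0.05,0.25,0,240,0.015,0.05,0.4,0,240,0.015,0.05,0.46,0,240,0.015,0.05,0.48,0,240,0.015,0.05,0.5,0,240,0.015,0.05,0.51,0,240,0.015,0.05,0.515,0,240,0.015,0.05,0.515,0,240]

```text
time_s: 6.8
tcp_pos: [0.4811, 0.2098, 0.0503]
orientation: [3.141, 0.002, -2.944]
contact_force: [-1.4, 0.4, -0.3]
finger_gap: 0.0123
```

```bash
python3 - <<'E'
from h import *
from plant import manip
rel([.48,.21,.0475],.201+np.pi)
c=manip.capture("scene");cv2.imwrite("pics/s7.png",cv2.resize(c["image"][100:300,130:330,::-1],None,fx=3,fy=3))
E
```

```text
t 6.8 tcp [0.4811 0.2098 0.0503] yaw -2.9439 q7 1.26 F [-1.4  0.4 -0.3] gap 0.0123
row [0.0051 0.0018 0.0139] spin -0.0016
```

View pics/s7.png

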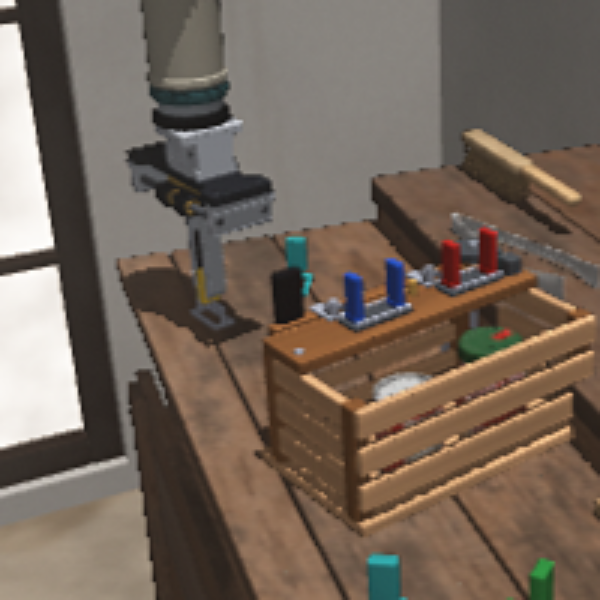

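Nearly touching; lower slightly further watching the force.

arm_command:
  rows: [0,0,0.008,0,240,0,0,0.014,0,240,0,0,0.018,0,240,0,0,0.018,0,240]

```text
time_s: 7.18
tcp_pos: [0.4808, 0.2097, 0.0474]
orientation: [3.141, 0.002, -2.944]
contact_force: [-1.6, -0.9, 14.9]
finger_gap: 0.0121
```

arm_command:
  rows: [0,0,-0.005,0,240,0,0,-0.005,0,225,0,0,-0.005,0,200,0,0,-0.005,0,170,0,0,-0.005,0,140,0,0,-0.005,0,140]

```text
time_s: 7.68
tcp_pos: [0.4801, 0.2094, 0.0464]
orientation: [-3.142, -0.0, -2.944]
contact_force: [-0.6, -0.7, -0.6]
finger_gap: 0.0347
```

arm_command:
  rows: [0,0,-0.1,0,140,0,0,-0.3,0,140,0,0,-0.5,0,140,0,0,-0.7,0,140,0,0,-0.9,0,120,0,0,-1,0,100,0,0,-1,0,90]

```text
time_s: 8.27
tcp_pos: [0.4829, 0.2108, 0.2515]
orientation: [3.139, 0.009, -2.944]
contact_force: [0.7, -0.5, -0.2]
finger_gap: 0.0584
```

```bash
python3 - <<'E'
from h import *
from plant import manip
q=np.load("q.npy")
rel([*w(q,[(-.04,-.042,.157)])[0,:2],.25],.201+np.pi/2)
c=manip.capture("scene");cv2.imwrite("pics/s8.png",cv2.resize(c["image"][100:300,130:330,::-1],None,fx=3,fy=3))
E
```

```text
t 8.27 tcp [0.4829 0.2108 0.2515] yaw -2.9439 q7 1.28 F [ 0.7 -0.5 -0.2] gap 0.0584
row [-0.4396 -1.5449  0.0077] spin 0.7484
```

View pics/s8.png

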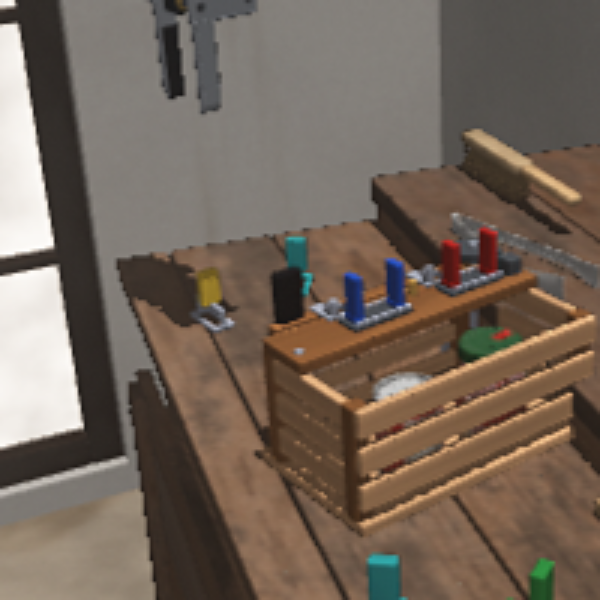

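arm_command:
  rows: [-0.04,-0.15,-0.03,0.06,80,-0.08,-0.3,-0.05,0.12,80,-0.12,-0.45,-0.05,0.18,80,-0.16,-0.6,-0.05,0.24,80,-0.2,-0.75,-0.05,0.3,80,-0.25,-0.88,-0.05,0.36,80,-0.28,-0.98,-0.05,0.42,80,-0.28,-0.98,-0.05,0.48,80,-0.28,-0.98,-0.05,0.54,80,-0.28,-0.98,-0.05,0.6,80]

```text
time_s: 9.15
tcp_pos: [0.5726, 0.0275, 0.2542]
orientation: [-3.137, -0.001, 2.082]
contact_force: [-0.0, 0.1, 0.2]
finger_gap: 0.0646
```

```bash
python3 - <<'E'
from h import *
q=np.load("q.npy")
rel([*w(q,[(-.04,-.042,.157)])[0,:2],.26],.201+np.pi/2)
E
```

```text
t 9.15 tcp [0.5726 0.0275 0.2542] yaw 2.0818 q7 0.59 F [-0.   0.1  0.2] gap 0.0646
row [-0.5866 -0.0008 -0.0297] spin 0.148
```

arm_command:
  rows: [-0.2,0,-0.02,0.06,80,-0.4,0,-0.02,0.12,80,-0.55,0,-0.02,0.148,80,-0.587,0,-0.02,0.148,80,-0.587,0,-0.02,0.148,80,-0.587,0,-0.02,0.148,80,-0.587,0,-0.02,0.148,80]

```text
time_s: 9.73
tcp_pos: [0.6309, -0.0713, 0.2594]
orientation: [-3.139, -0.002, 1.782]
contact_force: [0.0, 0.5, -0.3]
finger_gap: 0.0644
```

```bash
python3 - <<'E'
from h import *
from plant import manip
q=np.load("q.npy")
st=manip.read_state()
rel([*w(q,[(-.04,-.042,.157)])[0,:2],.26],.201+np.pi/2)
c=manip.capture("wrist");im=c["image"][:,:,::-1].copy()
cv2.imwrite("pics/w9r.png",cv2.resize(im[100:360,130:430],None,fx=2.6,fy=2.3,interpolation=cv2.INTER_CUBIC))
P=w(q,[(-.200,0,.171),(-.121,-.042,.17),(-.163,-.042,.17),(-.061,-.042,.17),(-.019,-.042,.17)])
pp=wproj(c,st,P);print(((pp-[130,100])*[2.6,2.3]).round())
E
```

```text
t 9.73 tcp [ 0.6309 -0.0713  0.2594] yaw 1.7822 q7 0.5 F [ 0.   0.5 -0.3] gap 0.0644
row [-0.0164 -0.0089 -0.0029] spin 0.005
[[-92. 185.]
 [132. 294.]
 [ 16. 292.]
 [316. 297.]
 [450. 298.]]
```

View pics/w9r.png

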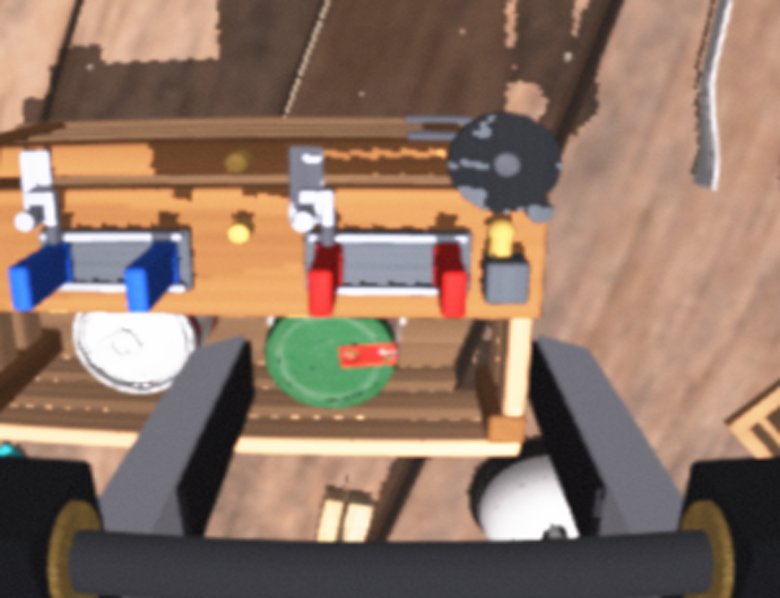

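```bash
python3 - <<'E'
from h import *
from plant import manip
q=np.load("q.npy"); st=manip.read_state()
c=manip.capture("wrist"); s=manip.capture("scene")
im=c["image"][:,:,::-1].copy(); im=cv2.resize(im[180:240,240:360],None,fx=6,fy=6,interpolation=cv2.INTER_CUBIC)
sm=s["image"][:,:,::-1].copy(); sm=cv2.resize(sm[165:215,250:340],None,fx=6,fy=6,interpolation=cv2.INTER_CUBIC)
xs=[-.008,.008]
for z,col in ((.125,(0,255,0)),(.14,(255,0,255)),(.155,(255,255,0))):
    P=w(q,[(-.008,-.052,z),(.008,-.052,z),(.008,-.034,z),(-.008,-.034,z)])
    a=((wproj(c,st,P)-[240,180]+.5)*6).astype(np.int32); cv2.polylines(im,[a],True,col,1)
    b=((proj(s["K"],s["cam_to_world"],P)-[250,165]+.5)*6).astype(np.int32); cv2.polylines(sm,[b],True,col,1)
cv2.imwrite("pics/blk.png",np.vstack([cv2.resize(im,(720,300)),cv2.resize(sm,(540,300)) if 0 else np.pad(sm,((0,0),(0,180),(0,0)))]))
E
```

```text
(no output)
```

View pics/blk.png

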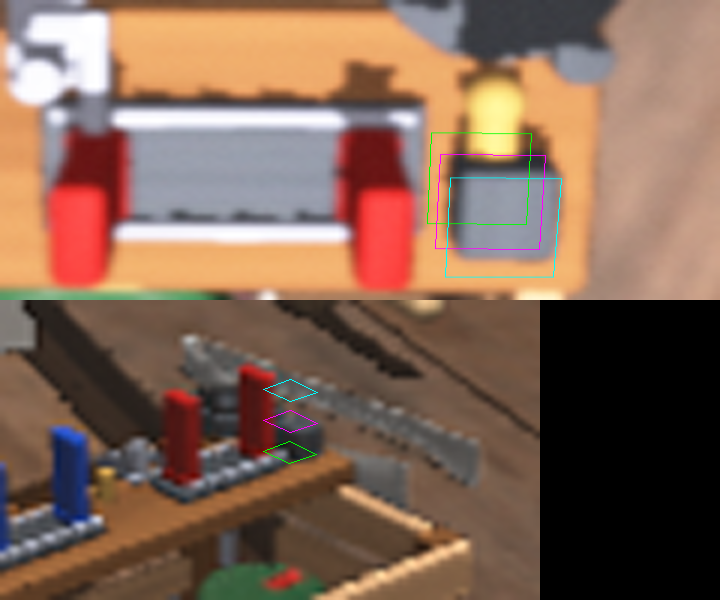

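```bash
python3 - <<'E'
from h import *
q=np.load("q.npy")
rel([*w(q,[(-.0393,-.042,.157)])[0,:2],.164],.201+np.pi/2)
E
```

```text
t 9.88 tcp [ 0.6315 -0.0717  0.2605] yaw 1.7821 q7 0.5 F [ 0.2  0.  -0.1] gap 0.0644
row [-0.0145 -0.0077  0.4827] spin 0.0049
```

arm_command:
  rows: [-0.0145,-0.008,0.05,0.005,92,-0.0145,-0.008,0.15,0.005,92,-0.0145,-0.008,0.28,0.005,92,-0.0145,-0.008,0.3,0.005,92,-0.0145,-0.008,0.3,0.005,92]
  force: 12

```text
time_s: 10.3
tcp_pos: [0.6293, -0.0761, 0.1987]
orientation: [-3.137, -0.001, 1.769]
contact_force: [0.5, -0.5, 0.4]
finger_gap: 0.0598
```

```bash
python3 - <<'E'
from h import *
from plant import manip
q=np.load("q.npy")
rel([*w(q,[(-.0393,-.042,.157)])[0,:2],.164],.201+np.pi/2)
c=manip.capture("wrist");im=c["image"][:,:,::-1].copy()
cv2.imwrite("pics/w10.png",cv2.resize(im[150:360,170:390],None,fx=3,fy=2.8,interpolation=cv2.INTER_CUBIC))
E
```

```text
t 10.3 tcp [ 0.6293 -0.0761  0.1987] yaw 1.7692 q7 0.52 F [ 0.5 -0.5  0.4] gap 0.0598
row [0.0053 0.0082 0.1735] spin -0.0012
```

View pics/w10.png

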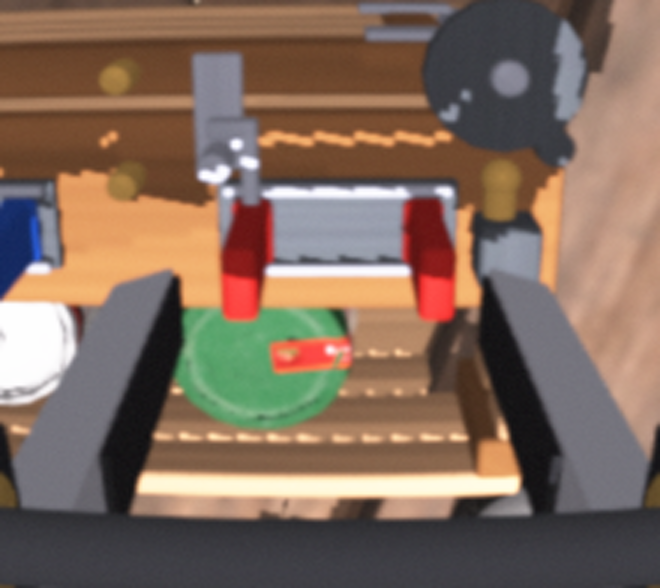

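arm_command:
  rows: [0.005,0.008,0.06,0,92,0.005,0.008,0.12,0,92,0.005,0.008,0.16,0,92,0.005,0.008,0.16,0,92]

```text
time_s: 10.68
tcp_pos: [0.631, -0.075, 0.1665]
orientation: [-3.138, -0.001, 1.769]
contact_force: [-0.4, 0.3, -0.3]
finger_gap: 0.0605
```

arm_command:
  rows: [0,0,0,0,110,0,0,0,0,130,0,0,0,0,150,0,0,0,0,170,0,0,0,0,185,0,0,0,0,200,0,0,0,0,200,0,0,0,0,200]

```text
time_s: 11.35
tcp_pos: [0.6307, -0.0759, 0.1685]
orientation: [-3.138, -0.001, 1.769]
contact_force: [-5.0, -0.3, 1.4]
finger_gap: 0.0294
```

```bash
python3 - <<'E'
from h import *
from plant import manip
q=np.load("q.npy")
rel([*w(q,[(-.0393,-.042,.157)])[0,:2],.164],.201+np.pi/2)
c=manip.capture("wrist");im=c["image"][:,:,::-1].copy()
cv2.imwrite("pics/w11.png",cv2.resize(im[150:360,170:390],None,fx=3,fy=2.8,interpolation=cv2.INTER_CUBIC))
E
```

```text
t 11.35 tcp [ 0.6307 -0.0759  0.1685] yaw 1.7688 q7 0.53 F [-5.  -0.3  1.4] gap 0.0294
row [0.0057 0.0004 0.0226] spin -0.0014
```

View pics/w11.png

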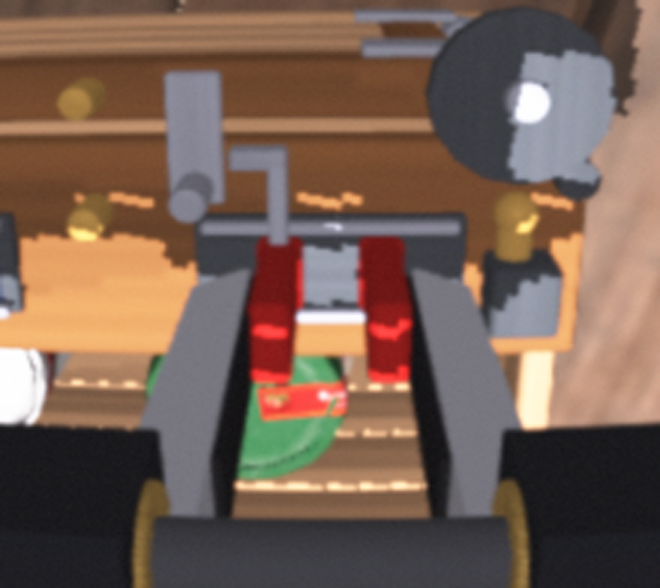

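arm_command:
  rows: [0,0,0,0,180,0,0,0,0,150,0,0,0,0,120,0,0,0,0,92,0,0,0,0,92,0,0,-0.1,0,92,0,0,-0.25,0,92,0,0,-0.35,0,92,0,0,-0.35,0,92,0,0,-0.35,0,92]

```text
time_s: 12.23
tcp_pos: [0.6335, -0.0755, 0.24]
orientation: [3.138, 0.001, 1.769]
contact_force: [-0.0, 0.3, -0.1]
finger_gap: 0.06
```

```bash
python3 - <<'E'
from h import *
from plant import manip
q=np.load("q.npy")
rel([*w(q,[(-.142,-.042,.157)])[0,:2],.24],.201+np.pi/2)
c=manip.capture("wrist");im=c["image"][:,:,::-1].copy()
cv2.imwrite("pics/w12.png",im)
E
```

```text
t 12.23 tcp [ 0.6335 -0.0755  0.24  ] yaw 1.7694 q7 0.5 F [-0.   0.3 -0.1] gap 0.06
row [ 0.0052 -0.5272 -0.0019] spin -0.0012
```

View pics/w12.png

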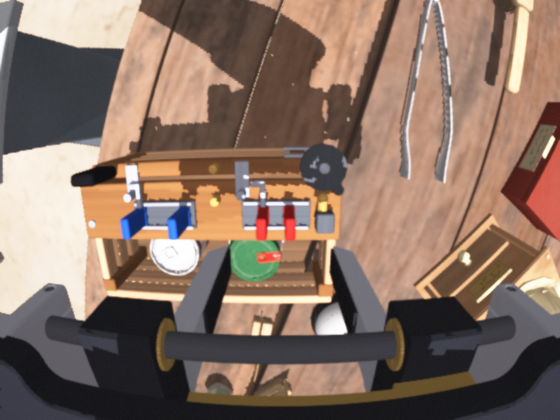

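arm_command:
  rows: [0.005,-0.18,0,0,92,0.005,-0.36,0,0,92,0.005,-0.5,0,0,92,0.005,-0.525,0,0,92,0.005,-0.525,0,0,92,0.005,-0.525,0,0,92,0.005,-0.525,0,0,92]

```text
time_s: 12.87
tcp_pos: [0.5306, -0.0946, 0.2382]
orientation: [3.141, 0.0, 1.77]
contact_force: [-0.2, 0.2, 0.1]
finger_gap: 0.0597
```

```bash
python3 - <<'E'
from h import *
from plant import manip
q=np.load("q.npy")
rel([*w(q,[(-.142,-.042,.157)])[0,:2],.164],.201+np.pi/2)
E
```

```text
t 12.87 tcp [ 0.5306 -0.0946  0.2382] yaw 1.7703 q7 0.56 F [-0.2  0.2  0.1] gap 0.0597
row [-0.0026 -0.0044  0.3711] spin -0.0007
```

arm_command:
  rows: [-0.003,-0.004,0.1,0,92,-0.003,-0.004,0.17,0,92,-0.003,-0.004,0.2,0,92,-0.003,-0.004,0.2,0,92]

```text
time_s: 13.2
tcp_pos: [0.5284, -0.0953, 0.1969]
orientation: [-3.139, -0.001, 1.77]
contact_force: [0.5, -0.0, 0.1]
finger_gap: 0.0602
```

```bash
python3 - <<'E'
from h import *
from plant import manip
q=np.load("q.npy")
rel([*w(q,[(-.142,-.042,.157)])[0,:2],.164],.201+np.pi/2)
c=manip.capture("wrist");im=c["image"][:,:,::-1].copy()
cv2.imwrite("pics/w13.png",cv2.resize(im[150:360,170:390],None,fx=3,fy=2.8,interpolation=cv2.INTER_CUBIC))
E
```

```text
t 13.2 tcp [ 0.5284 -0.0953  0.1969] yaw 1.77 q7 0.59 F [ 0.5 -0.   0.1] gap 0.0602
row [-0.0012  0.0076  0.1647] spin -0.0009
```

View pics/w13.png

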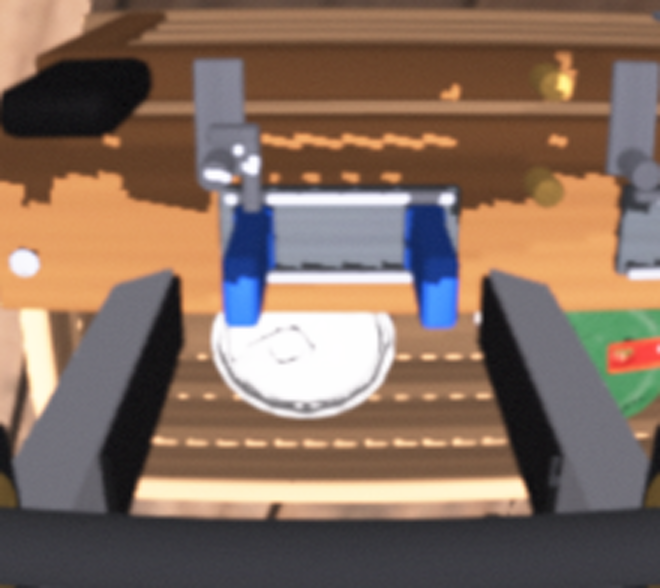

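Centred as before.

arm_command:
  rows: [-0.001,0.006,0.06,0,92,-0.001,0.006,0.12,0,92,-0.001,0.006,0.16,0,92,-0.001,0.006,0.16,0,92]

```text
time_s: 13.58
tcp_pos: [0.5294, -0.0956, 0.1658]
orientation: [-3.14, -0.001, 1.769]
contact_force: [0.1, -0.5, -0.0]
finger_gap: 0.0602
```

arm_command:
  rows: [0,0,0,0,110,0,0,0,0,130,0,0,0,0,150,0,0,0,0,170,0,0,0,0,185,0,0,0,0,200,0,0,0,0,200,0,0,0,0,200]

```text
time_s: 14.25
tcp_pos: [0.5305, -0.096, 0.1674]
orientation: [3.14, 0.001, 1.769]
contact_force: [1.5, 1.2, 5.7]
finger_gap: 0.0295
```

arm_command:
  rows: [0,0,0,0,180,0,0,0,0,150,0,0,0,0,120,0,0,0,0,92,0,0,0,0,92,0,0,-0.1,0,92,0,0,-0.25,0,92,0,0,-0.4,0,92,0,0,-0.4,0,92,0,0,-0.4,0,92]

```text
time_s: 15.08
tcp_pos: [0.5304, -0.096, 0.2478]
orientation: [3.139, 0.001, 1.769]
contact_force: [0.6, -0.3, -0.6]
finger_gap: 0.0599
```

```bash
python3 - <<'E'
from h import *
from plant import manip
q=np.load("q.npy")
rel([*w(q,[(-.2,0.000,.157)])[0,:2],.24],.201+np.pi)
c=manip.capture("wrist");im=c["image"][:,:,::-1].copy()
cv2.imwrite("pics/w14.png",im)
E
```

```text
t 15.08 tcp [ 0.5304 -0.096   0.2478] yaw 1.7692 q7 0.56 F [ 0.6 -0.3 -0.6] gap 0.0599
row [ 0.2135 -0.2923  0.038 ] spin -0.7513
```

View pics/w14.png

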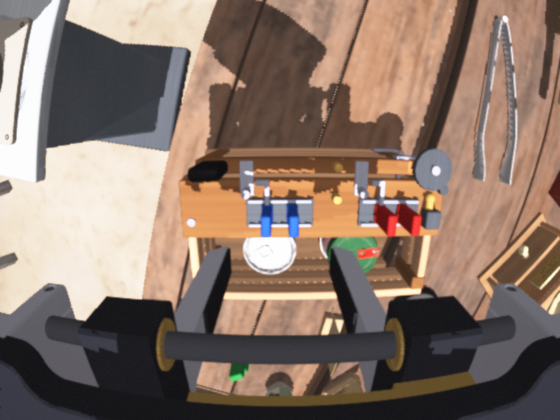

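arm_command:
  rows: [0.04,-0.06,0,-0.06,92,0.08,-0.12,0,-0.12,92,0.12,-0.18,0,-0.18,92,0.16,-0.24,0,-0.24,92,0.213,-0.292,0,-0.3,92,0.213,-0.292,0,-0.36,110,0.213,-0.292,0,-0.42,120,0.213,-0.292,0,-0.48,130,0.213,-0.292,0,-0.54,130,0.213,-0.292,0,-0.6,130]

```text
time_s: 15.97
tcp_pos: [0.4627, -0.0653, 0.2451]
orientation: [3.141, -0.004, 3.025]
contact_force: [-0.6, -0.8, -0.2]
finger_gap: 0.0459
```

```bash
python3 - <<'E'
from h import *
q=np.load("q.npy")
rel([*w(q,[(-.2,0.001,.157)])[0,:2],.24],.201+np.pi)
E
```

```text
t 15.97 tcp [ 0.4627 -0.0653  0.2451] yaw 3.0254 q7 1.58 F [-0.6 -0.8 -0.2] gap 0.0459
row [-0.0085  0.004   0.0253] spin -0.1514
```

arm_command:
  rows: [-0.0085,0.004,0.02,-0.06,120,-0.0085,0.004,0.02,-0.12,120,-0.0085,0.004,0.02,-0.151,120,-0.0085,0.004,0.02,-0.151,120,-0.0085,0.004,0.02,-0.151,120]

```text
time_s: 16.38
tcp_pos: [0.4649, -0.065, 0.2415]
orientation: [3.141, -0.003, -2.95]
contact_force: [-0.5, -0.0, -0.4]
finger_gap: 0.0498
```

```bash
python3 - <<'E'
from h import *
from plant import manip
q=np.load("q.npy");st=manip.read_state()
rel([*w(q,[(-.2,0.001,.157)])[0,:2],.158],.201+np.pi)
c=manip.capture("wrist");im=c["image"][:,:,::-1].copy()
print((wproj(c,st,w(q,[(-.2,0,.171),(-.187,0,.171),(-.213,0,.171)]))-[170,120])*3)
cv2.imwrite("pics/w15.png",cv2.resize(im[120:320,170:390],None,fx=3,fy=3,interpolation=cv2.INTER_CUBIC))
E
```

```text
t 16.38 tcp [ 0.4649 -0.065   0.2415] yaw -2.9501 q7 1.85 F [-0.5 -0.  -0.4] gap 0.0498
row [0.0008 0.0012 0.4174] spin -0.0045
[[322.10262227 332.92222525]
 [322.72657332 380.95712928]
 [321.47048465 283.18732584]]
```

View pics/w15.png

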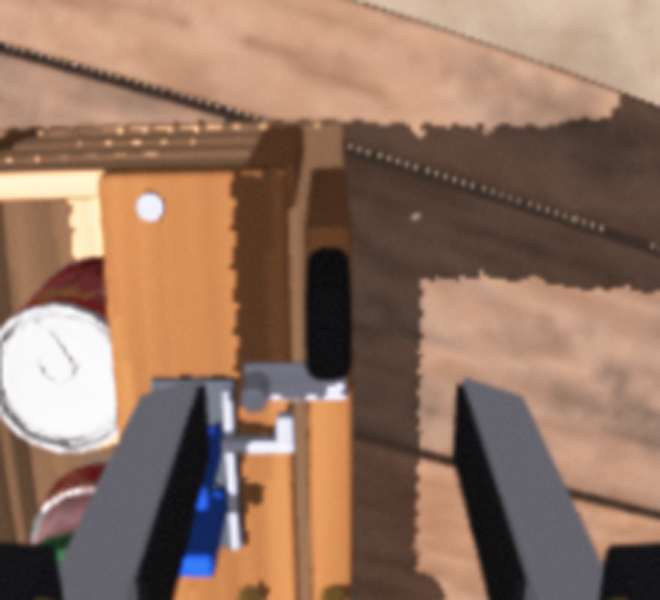

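arm_command:
  rows: [0,0.003,0.1,-0.004,120,0,0.003,0.25,-0.004,120,0,0.003,0.38,-0.004,120,0,0.003,0.415,-0.004,120,0,0.003,0.415,-0.004,150,0,0.003,0.415,-0.004,180,0,0.003,0.415,-0.004,210,0,0.003,0.415,-0.004,240,0,0.003,0.415,-0.004,240,0,0.003,0.415,-0.004,240]
  force: 25

```text
time_s: 17.27
tcp_pos: [0.4662, -0.0645, 0.1605]
orientation: [-3.141, 0.002, -2.94]
contact_force: [1.0, -1.5, 0.4]
finger_gap: 0.0133
```

arm_command:
  rows: [0,0,0,0,240,0,0,0,0,240]
  force: 25

```text
time_s: 17.43
tcp_pos: [0.4662, -0.0647, 0.1604]
orientation: [-3.141, 0.001, -2.94]
contact_force: [-0.1, -0.8, 6.9]
finger_gap: 0.012
```

```bash
python3 - <<'E'
from h import *
from plant import manip
q=np.load("q.npy");st=manip.read_state()
rel([*w(q,[(-.2,0.001,.157)])[0,:2],.158],.201+np.pi)
# arc way-points in tool axes of now, from the actual TCP
Rm=R.from_euler('xyz',st["orientation"]).as_matrix(); p0=st["tcp_pos"]; H=np.array([q[0],q[1],p0[2]])
print("r",np.linalg.norm(p0-H))
for deg in range(6,85,6):
    a=-np.radians(deg); v=R.from_rotvec([0,0,a]).as_matrix()@(p0-H)+H-p0
    print(deg,(Rm.T@v/.2).round(4),round(deg/120,4))
E
```

```text
t 17.43 tcp [ 0.4662 -0.0647  0.1604] yaw -2.94 q7 1.86 F [-0.1 -0.8  6.9] gap 0.012
row [0.0086 0.0018 0.0118] spin 0.0003
r 0.19828066888353243
6 [-0.0058  0.1036 -0.    ] 0.05
12 [-2.24e-02  2.06e-01 -1.00e-04] 0.1
18 [-4.970e-02  3.062e-01 -1.000e-04] 0.15
24 [-8.720e-02  4.029e-01 -1.000e-04] 0.2
30 [-1.347e-01  4.952e-01 -1.000e-04] 0.25
36 [-1.916e-01  5.820e-01 -1.000e-04] 0.3
42 [-0.2572  0.6624 -0.    ] 0.35
48 [-0.3308  0.7355  0.    ] 0.4
54 [-4.117e-01  8.005e-01  1.000e-04] 0.45
60 [-4.990e-01  8.567e-01  2.000e-04] 0.5
66 [-5.916e-01  9.035e-01  3.000e-04] 0.55
72 [-6.886e-01  9.403e-01  4.000e-04] 0.6
78 [-7.890e-01  9.667e-01  5.000e-04] 0.65
84 [-8.915e-01  9.826e-01  6.000e-04] 0.7
```

arm_command:
  rows: [-0.0015,0.052,0,0.025,240,-0.0058,0.104,0,0.05,240,-0.013,0.155,0,0.075,240,-0.0224,0.206,0,0.1,240,-0.035,0.256,0,0.125,240,-0.05,0.306,0,0.15,240,-0.05,0.306,0,0.15,240]
  force: 35

```text
time_s: 18.02
tcp_pos: [0.4638, -0.0012, 0.1604]
orientation: [3.141, 0.001, 3.029]
contact_force: [-1.0, -1.2, 7.1]
finger_gap: 0.0114
```

```bash
cat > arc.py <<'E'
from h import *
from plant import manip
q=np.load("q.npy");st=manip.read_state()
rel([*w(q,[(-.2,0.001,.157)])[0,:2],.158],.201+np.pi)
Rm=R.from_euler('xyz',st["orientation"]).as_matrix(); p0=st["tcp_pos"]; H=np.array([q[0],q[1],p0[2]])
v=p0-H; ang=(q[2]+np.pi-np.arctan2(v[1],v[0]))%(2*np.pi)
print("r",np.linalg.norm(v),"gate deg",np.degrees(ang),"yaw deg opened",np.degrees((q[2]+np.pi-np.arctan2(Rm[1,0],Rm[0,0]))%(2*np.pi)))
import sys
for deg in map(int,sys.argv[1:]):
    d=np.radians(deg); a=q[2]+np.pi-d
    t=H+.199*np.array([np.cos(a),np.sin(a),0])-p0
    yw=np.arctan2(Rm[1,0],Rm[0,0]); sp=-((q[2]+np.pi-d-yw+np.pi)%(2*np.pi)-np.pi)
    print(deg,(Rm.T@t/.2).round(4),round(np.degrees(sp)/120,4))
E
python3 arc.py 24 30 36 42 48 54 60 66
```

```text
t 18.02 tcp [ 0.4638 -0.0012  0.1604] yaw 3.0289 q7 1.49 F [-1.  -1.2  7.1] gap 0.0114
row [-0.0392 -0.3152  0.0117] spin -0.1498
r 0.19840139541223445 gate deg 18.632083076197137 yaw deg opened 17.978687649261182
24 [-0.0024  0.0931  0.    ] 0.0502
30 [-1.880e-02  1.959e-01  1.000e-04] 0.1002
36 [-4.580e-02  2.965e-01  1.000e-04] 0.1502
42 [-8.310e-02  3.937e-01  2.000e-04] 0.2002
48 [-1.304e-01  4.865e-01  3.000e-04] 0.2502
54 [-1.872e-01  5.738e-01  4.000e-04] 0.3002
60 [-2.528e-01  6.547e-01  5.000e-04] 0.3502
66 [-3.264e-01  7.284e-01  6.000e-04] 0.4002
```

arm_command:
  rows: [-0.0024,0.093,0,0.05,240,-0.0188,0.196,0,0.1,240,-0.0458,0.2965,0,0.15,240,-0.083,0.394,0,0.2,240,-0.13,0.4865,0,0.25,240,-0.187,0.574,0,0.3,240,-0.187,0.574,0,0.3,240,-0.187,0.574,0,0.3,240]

```text
time_s: 18.68
tcp_pos: [0.514, 0.1083, 0.1604]
orientation: [3.141, 0.001, 2.403]
contact_force: [-1.2, 1.5, 8.2]
finger_gap: 0.0117
```

```bash
python3 arc.py 60 66 72 76 80 84
python3 - <<'E'
from plant import manip
import cv2
c=manip.capture("top");cv2.imwrite("pics/t16.png",cv2.resize(c["image"][150:300,130:330,::-1],None,fx=3,fy=3))
E
```

```text
t 18.68 tcp [0.514  0.1083 0.1604] yaw 2.4033 q7 0.82 F [-1.2  1.5  8.2] gap 0.0117
row [-0.399  -0.8066  0.0115] spin -0.4485
r 0.19866683784786324 gate deg 53.95836000657007 yaw deg opened 53.82332470516587
60 [-4.100e-03  1.047e-01  1.000e-04] 0.0515
66 [-2.070e-02  2.075e-01  2.000e-04] 0.1015
72 [-4.80e-02  3.08e-01  3.00e-04] 0.1515
76 [-7.190e-02  3.732e-01  3.000e-04] 0.1848
80 [-1.004e-01  4.366e-01  4.000e-04] 0.2181
84 [-0.1332  0.4978  0.0005] 0.2515
```

View pics/t16.png

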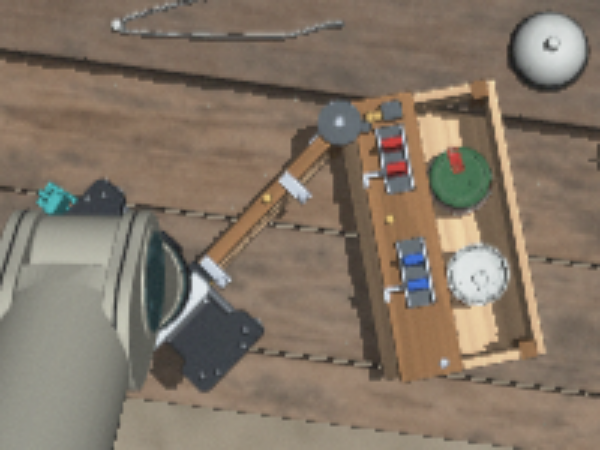

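Gate open to ~54°, follows the grip (gate end at about (215,270) in the crop). Continue to ~82°.

arm_command:
  rows: [-0.0041,0.105,0,0.05,240,-0.02,0.2075,0,0.1,240,-0.048,0.308,0,0.15,240,-0.072,0.373,0,0.185,240,-0.1,0.4366,0,0.218,240,-0.117,0.467,0,0.235,240,-0.117,0.467,0,0.235,240,-0.117,0.467,0,0.235,240,-0.117,0.467,0,0.235,240,-0.117,0.467,0,0.235,240]

```text
time_s: 19.57
tcp_pos: [0.5936, 0.1615, 0.1605]
orientation: [3.14, -0.001, 1.911]
contact_force: [-0.0, 1.1, 5.6]
finger_gap: 0.0116
```

```bash
python3 arc.py
python3 - <<'E'
from plant import manip
import cv2
c=manip.capture("top");cv2.imwrite("pics/t17.png",cv2.resize(c["image"][150:300,130:330,::-1],None,fx=3,fy=3))
c=manip.capture("scene");cv2.imwrite("pics/s17.png",cv2.resize(c["image"][100:300,130:330,::-1],None,fx=3,fy=3))
E
```

```text
t 19.57 tcp [0.5936 0.1615 0.1605] yaw 1.9115 q7 0.37 F [-0.   1.1  5.6] gap 0.0116
row [-0.8503 -0.9867  0.0102] spin -0.6833
r 0.19888847109493066 gate deg 81.83575520484365 yaw deg opened 82.00120179000707
```

View pics/t17.png

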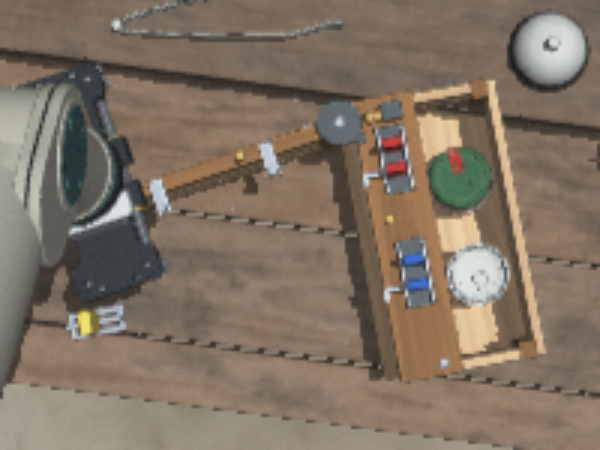

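View pics/s17.png

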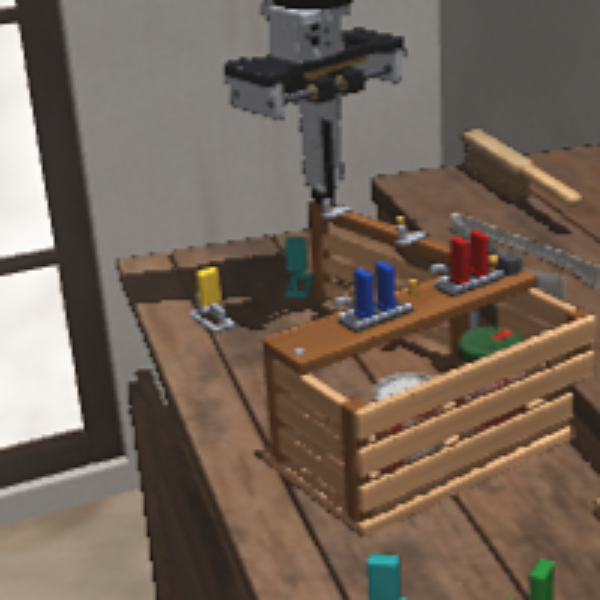

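arm_command:
  rows: [0,0,0,0,240,0,0,0,0,240,0,0,0,0,240,0,0,0,0,240]

```text
time_s: 20.0
tcp_pos: [0.5936, 0.1615, 0.1604]
orientation: [3.14, -0.001, 1.912]
contact_force: [-0.2, 0.9, 5.0]
finger_gap: 0.0119
```

```bash
python3 arc.py; python3 -c "
from plant import manip
print(manip.sign_off())"
```

```text
t 20.0 tcp [0.5936 0.1615 0.1604] yaw 1.9116 q7 0.37 F [-0.2  0.9  5. ] gap 0.0119
row [-0.8504 -0.9867  0.01  ] spin -0.6833
r 0.1989246288684669 gate deg 81.82777709570041 yaw deg opened 81.99530340905308
the job is handed in; nothing more can be done
None
```

The job is done and handed in at about 20 s, with the gate held about 82° (1.43 rad) open. No verdict is reported at hand-in.

- **Keeper loop:** I lifted it off its pegs and set it down upright on the table near (0.48, 0.21), about 0.30 m from the hinge and outside the gate's sweep. On touchdown the force reached about 15 N. I backed off 1 mm before letting go, and the last pictures show it standing free.
- **Catches:** I squeezed red first, then blue. The fingers closed to 29 mm on each, against 30 mm for fully in, and the final top view shows both still in.
- **Gate:** I gripped the black handle (fingers at 12 mm, 35 N) and swung it past the detent. The 82° comes from the arm's pose relative to the fitted hinge position, and the top view agrees by eye. At the end the arm was at rest, with about 5 N on the wrist.
- **Checks:** The wrist camera disagreed with the fitted crate pose by about 1.5–2 mm, within the stated calibration error. No bystander appears to have moved in the last pictures, judged by eye.

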